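# Snap the red tag hook onto the hanging bail

### The job

Take the red-handled snap hook out of its grey parking block, press it mouth-down onto the crossbar of the steel bail until its sprung gate flicks shut round the bar, and only then let go, so that it tips over and hangs from the bar, handle down, hardly swaying any more. The bail is clamped at a different height each time, so feel for the bar and press gently, never ramming the hook against it (stay below 20 N), and leave the other things on the bench alone.

Things in the scene. Friction and masses are not known exactly. Their poses are not given: they have to be found in the camera images.
- hook_grip (a point): Centre of the red grip of the loose snap hook (0.07 to 0.13 kg). Axes are the hook's: z from mouth to grip (up while parked), y through its thickness, x across the loop. Grip 26 (x) x 12 (y) x 48 mm (z), this point at its middle; pinch it across y. As parked this point is 86 mm above the worktop, the steel loop under it standing in the block.
- hook: The same hook, same axes; origin at its lowest end (mouth), 78 mm below the grip centre. Steel loop 38 (x) x 12 (y) mm, legs from z = 0 up to a crossbeam at z = 41 to 53 mm; 26 mm wide inside. Grip from z = 55 to 103 mm. A spring housing stands out to x = -27 mm at z = 36 to 52 mm.
- hook_mouth (a point): Middle of the hook's mouth, at x = -2, y = 0, z = 7 mm of hook, on the line of the shut gate; same axes. The mouth lets a bar in from below over 21 mm of x: from the hinge leg (10.5 mm to -x of this point) to the 4 mm thick nose lip (10.5 mm to +x). Put this point over the bar, hook y along the bar; either way round will do.
- gate (a joint): Angle of the brass gate (22 mm long, 5 mm thick, hinged on the -x leg): 0 = shut against the nose; up to 1.45 rad pushed into the loop. Spring 0.03 N m shut to 0.12 N m open: the bar must be pushed in with 4 to 8 N, less near the end, then even a slight pull. It flicks shut once the bar's centre is about 26 mm above the gate line (in the hook); about 4 mm more and the crossbeam stops the bar hard.
- stand: Hanging bail, fixed. Grey plate 70 (x) x 130 (y) x 12 mm, origin at centre of underside, z up; two sleeves 50 mm high hold a bail of 8 mm round steel rod. Its level crossbar runs along y straight above the origin, 68 mm straight, uprights at y = -46 and 46 mm. The bar's centre height over the worktop is not measured: clamped anywhere from 122 to 167 mm. It does not give under permitted forces.
- block: Grey parking block, fixed, 80 x 60 x 30 mm high, origin at the centre of its underside, z up; the hook stands in its 22 mm deep socket with about 1 mm play, mouth down, axes along the block's. Lift straight up to take it out.
- carton: Bystander: beige reagent carton, 51 x 95 x 75 mm, loose, origin at the centre of its underside.
- bottle: Bystander: white bottle with orange cap, the one standing alone near the front left, 69 mm wide, 144 mm high, loose, origin at the centre of its underside.
- tips: Bystander: blue pipette tip box, 67 x 104 x 62 mm, loose, origin at the centre of its underside.
- tape: Bystander: roll of green tape, 62 mm wide, 18 mm high, loose, origin at the centre of its underside.
There are look-alikes about, which are no part of the job. Of the things that look like the hook, the middle-sized one is meant.

How it is judged:
By the outcome, as a careful person would: the job done as asked, in the order asked, and still so for the second after the job is handed in, with the robot touching nothing.
It also fails if it takes over 72 s, if anything falls off the work surface, if the arm or the gripper's body presses on something with over 40 N, if the wrist force passes 120 N, or if a joint passes its speed limit or range.

### The arm

A 6-joint arm with a two-finger parallel gripper is mounted at the origin on a cart in front of the work surface, level with it; the furniture and walls round the work are solid. World frame = base frame: x ahead of the robot, y to its left, z up, the work surface at z = 0. Lengths are in m, angles in degrees, forces in N, time in s.
With the tool pointing down it reaches from about 0.25 to 0.725 m from the base axis. Payload 9.7 kg.
Tool frame: the origin (TCP) lies between the finger pads; the fingertips stand 19 mm ahead of it and the grasp point (between the pads) is the TCP; z points along the fingers, y is the line along which they close (so a half turn about z gives the same grasp; the last joint's range is limited). The gripper opens to 85 mm and grips with 20 to 120 N. Pads are 22 mm wide; open, the fingers measure 114 mm over their backs; the gripper's body (76 mm by 85 mm) begins 54 mm behind the grasp point. The pads swing forward as they close: fully open they stand 13 mm farther back than shut.
Start: joints at [66.921, 4.979, 10.078, 95.1, 0, 90], TCP at [0.216, 0.506, 0.25] pointing down, gripper open.
Joint ranges: [-179.16, 179.16], [-48.56, 103.87], [-65.8, 70.77], [-126.05, 130.52], [-82.76, 87.17], [-180, 180]. Speed limits (degrees/s): [127.2, 127.2, 147.25, 180, 180, 180].

### API

Orientations are given as [roll, pitch, yaw] about the fixed x, y, z axes, in that order (R = Rz(yaw) Ry(pitch) Rx(roll)).
In Python, from workcell import telemetry, camera, calibration, workorder gives the robot as it stands.
- The arm moves only by the tool play_rows, never from a script. Its argument "increments" is a list of rows, each a list of 3 entries, a list of its own where there are three numbers: the shift along the tool's x, y, z in mm, then the turn, a rotation vector about the tool's x, y, z in degrees, then the closure, from 0 (fully open) to 1 (shut). In form: [[[x, y, z], [ax, ay, az], jaw], ...]. A call has 1 to 20 rows; each row is the pose to reach, as a shift and turn from the pose commanded when the call began, along the tool's axes at that moment; what a row does not reach only later rows make up. A row lasts 1/10 s, in which the tool goes at most 50 mm and 8.59 degrees, less where a joint would pass 70% of its speed; a pose out of reach is approached as far as the arm can. A call with a gripper value outside its range is refused whole. The fingers move at their own pace and stop on an object; "grip_force" is the grip in N (left out, the last holds). Time passes only in rows, so rows that repeat a pose let the fingers close. It gives the time, the measured TCP pose, the force, the opening and the grip force at its end, in the units of the state.
- telemetry.get_obs(): the state, without advancing time (a new reading comes with each control period).
- camera(name): name is "scene" or "top"; returns (picture, depth): 400x640x3 uint8, red, green, blue; 400x640 float32, m along the optical axis (not along the pixel's ray), 0 where there is no reading.
- calibration(name): a dict with "vertical_fov" (degrees; the focal length in pixels is half the picture's height over the tangent of half this angle, whatever the lens; pixels are square), "cx", "cy" (the principal point, pixels), "k1" (the pictures are not rectified: a ray, as slopes to the right and down, at radius r is drawn at 1 + k1 r^2 times it, then the intrinsics apply), "rvec" (rotation vector, rad) and "tvec" (3), from world to camera coordinates, as OpenCV has them. Camera axes: x right, y down, z forward; pixel columns grow to the right and rows downward; lengths in m; the calibration is good to about 2 mm. A picture is of the moment at which its call begins. calibration takes no time and is no camera call.
- workorder.job_done(): hands the job in; it is judged then, once.
The state is a dict: "time": time; "q": joint angles; "qd": joint speeds; "joint_efforts": joint torques, N m; "ee_pos": TCP position; "tcp_rot": TCP orientation; "wrist_force": force on the tool from outside, world axes, zero at the start; "torque": the same for the moment, N m; "opening": finger opening in m; "grasp_force": force on a finger pad.
Only numpy, scipy, OpenCV 4.12 (cv2) and the standard library are available. Lean on these libraries where they do the work, as an engineer would, in place of code of your own. Each camera call takes 0.05 s, during which the arm holds its last target. There are 200 camera calls.

## Working session

There is one attempt and no reset: what is moved stays moved. The work goes in short steps, Python scripts to look and compute and a tool call to move; the robot and the scene stay as the last step left them, time stands still between calls to the robot, and variables do not carry over. Pictures are saved under pics/ and viewed, at most 10 in all, crops included, and the job is handed in when it is done.

Besides the shell and the picture viewer there is one more tool, called after "Call:" by a JSON object that holds its "fn" and its "kwargs", one argument or row to a line. play_rows: Moves the arm, as the interface text tells. Its arguments: {"type":"object","properties":{"increments":{"type":"array"},"grip_force":{"type":"number"}},"required":["increments"]}

```bash
mkdir -p pics; cat > h.py <<'E'
import numpy as np, cv2
from workcell import telemetry, camera, calibration, workorder
def cal(n):
    c=calibration(n); f=200/np.tan(np.radians(c["vertical_fov"])/2)
    R=cv2.Rodrigues(np.array(c["rvec"],float))[0]; t=np.array(c["tvec"],float).reshape(3)
    return f,c["cx"],c["cy"],c["k1"],R,t
def ray(n,uv):
    f,cx,cy,k,R,t=cal(n); p=(np.atleast_2d(uv).astype(float)-[cx,cy])/f; s=p.copy()
    for _ in range(30): s=p/(1+k*(s**2).sum(1,keepdims=True))
    return -R.T@t, np.c_[s,np.ones(len(s))]@R, s
def plane(n,uv,z):
    o,d,_=ray(n,uv); return o+d*((z-o[2])/d[:,2])[:,None]
def pts(n,uv,depth):
    uv=np.atleast_2d(uv); o,d,_=ray(n,uv); z=depth[uv[:,1].astype(int),uv[:,0].astype(int)]
    return o+d*z[:,None]
def proj(n,P):
    f,cx,cy,k,R,t=cal(n); q=np.atleast_2d(P)@R.T+t; s=q[:,:2]/q[:,2:]
    return s*(1+k*(s**2).sum(1,keepdims=True))*f+[cx,cy]
def snap(n,fn):
    im,d=camera(n); np.savez(''+fn+'.npz',im=im,d=d); cv2.imwrite('pics/'+fn+'.png',im[:,:,::-1]); return im,d
E
python3 - <<'E'
from h import *
for n in ("scene","top"):
    snap(n,n+"0"); f,cx,cy,k,R,t=cal(n); print(n,f,cx,cy,k,-R.T@t,R[2])
print(telemetry.get_obs())
E
```

```text
scene 445.17540993309393 320.76911583970485 205.9819318549864 0.002151622266496451 [-0.5839101  -0.86098155  0.82837857] [ 0.68815122  0.55277114 -0.46999144]
top 435.26960367781425 323.7844706517446 195.58324865914523 0.018685344535853844 [-0.11771642 -0.22040776  1.82177958] [ 0.31854511  0.11426931 -0.94099497]
{'time': 0.1, 'q': array([6.69212476e+01, 5.00862420e+00, 1.00378815e+01, 9.50991215e+01,
       7.95924050e-04, 9.00001533e+01]), 'qd': array([ 0.07389703, -0.00308032,  0.15748812, -0.04544804, -0.08086736,
       -0.09376821]), 'joint_efforts': array([-1.27655327e-03, -5.21560550e+01,  4.65655339e+01,  1.60029758e-02,
       -8.64862341e-05, -2.06377405e-05]), 'ee_pos': array([0.21552179, 0.50581287, 0.2496375 ]), 'tcp_rot': array([-1.79930136e+02, -7.95736546e-04,  1.56921093e+02]), 'wrist_force': array([-0.75777255,  0.21152411, -0.73250561]), 'torque': array([-0.00512743, -0.02745673, -0.01242487]), 'grasp_force': 0.0, 'opening': 0.08535284471907618}
```

View pics/scene0.png

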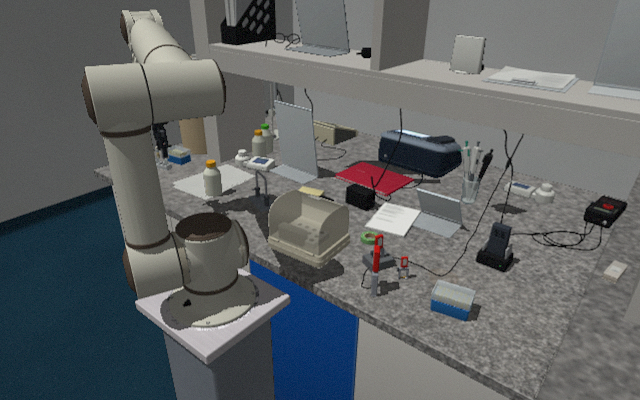

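View pics/top0.png

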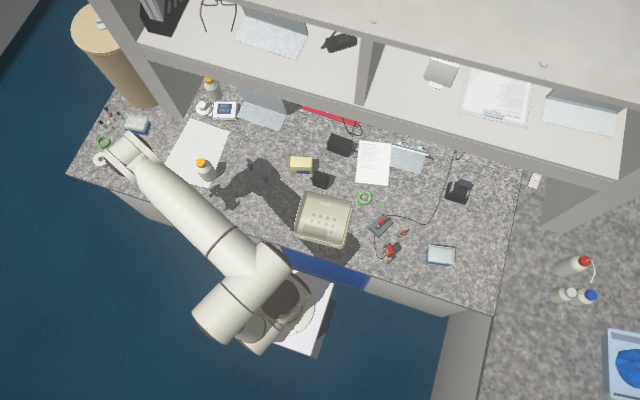

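```bash
python3 - <<'E'
from h import *
s=np.load('scene0.npz'); t=np.load('top0.npz')
def crop(a,x,y,w,h,W,H): return cv2.resize(a['im'][y:y+h,x:x+w,::-1],(W,H),interpolation=cv2.INTER_CUBIC)
a=crop(s,350,220,80,80,400,300*4//3)[:300*4//3]; 
A=np.hstack([crop(s,345,225,75,75,400,400),crop(t,360,205,60,60,400,400)])
B=np.hstack([crop(s,230,150,120,60,400,200),crop(t,230,140,120,60,400,200)])
cv2.imwrite('pics/crop1.png',np.vstack([A,B]))
for n,a in(('scene',s),('top',t)):
    hsv=cv2.cvtColor(a['im'],cv2.COLOR_RGB2HSV); m=(((hsv[...,0]<6)|(hsv[...,0]>172))&(hsv[...,1]>130)&(hsv[...,2]>60)).astype(np.uint8)
    N,l,st,c=cv2.connectedComponentsWithStats(m)
    for i in range(1,N):
        if st[i,4]>4:
            v,u=np.where(l==i); P=pts(n,np.c_[u,v],a['d']); print(n,st[i],c[i].round(1),np.median(P,0).round(3),P.min(0).round(3),P.max(0).round(3))
E
```

```text
scene [ 334  162   80   34 1265] [375.  177.2] [0.973 0.081 0.015] [-0.584 -0.861 -0.001] [1.099 0.252 0.828]
scene [603 203  11   7  53] [607.8 206.2] [ 1.244 -0.773  0.053] [ 1.232 -0.789  0.047] [ 1.285 -0.755  0.06 ]
scene [373 234  10  38 210] [376.7 253.4] [ 0.311 -0.339  0.113] [-0.584 -0.861  0.004] [ 0.45  -0.263  0.828]
scene [401 256   7  12  44] [403.5 260.8] [ 0.423 -0.369  0.068] [ 0.414 -0.379  0.044] [ 0.433 -0.362  0.082]
top [301 106  42  17 156] [323.2 113.6] [0.886 0.13  0.012] [-0.118 -0.22  -0.009] [0.901 0.244 1.822]
top [108 114   4   2   6] [109.5 114.5] [0.543 1.056 0.058] [0.538 1.05  0.055] [0.543 1.066 0.063]
top [343 118  11   8  50] [348.4 121.4] [0.881 0.007 0.014] [ 0.868 -0.018 -0.004] [0.893 0.035 0.028]
top [356 122   3   5  13] [356.8 123.8] [ 0.881 -0.033  0.015] [ 0.869 -0.039  0.008] [ 0.897 -0.027  0.018]
top [379 218   5   7  19] [380.9 220.7] [ 0.433 -0.269  0.109] [ 0.422 -0.276  0.082] [ 0.446 -0.262  0.121]
top [401 231   5   3   9] [402.8 231.7] [ 0.426 -0.368  0.077] [ 0.419 -0.383 -0.002] [ 0.457 -0.362  0.083]
top [387 245   6  12  48] [389.7 250. ] [ 0.319 -0.335  0.144] [ 0.303 -0.351  0.001] [ 0.369 -0.318  0.155]
top [579 256  12  10  77] [583.9 260.9] [ 0.499 -1.03   0.184] [ 0.484 -1.053  0.165] [ 0.52  -1.017  0.221]
```

View pics/crop1.png

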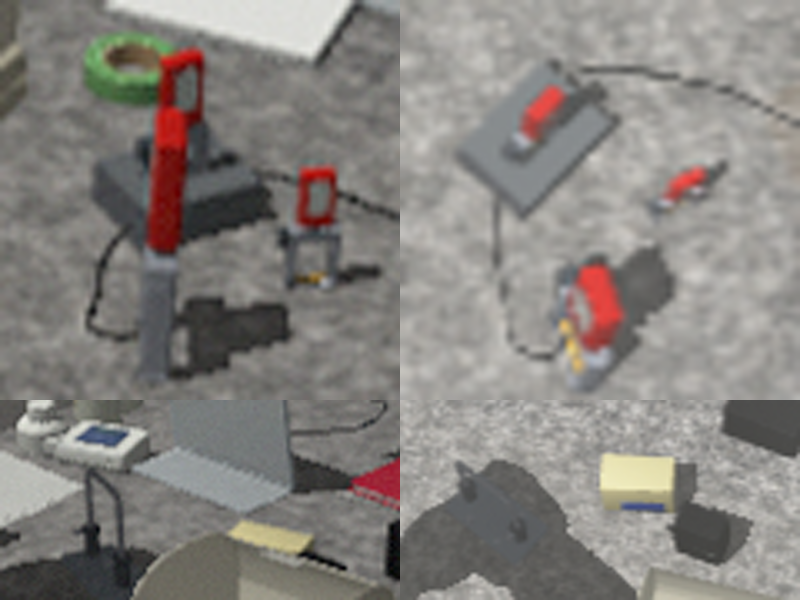

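Three hook look-alikes: standing in the grey block at scene (380,240)/top (381,221); the biggest standing free at scene (376,257)/top (390,250); the smallest at scene (404,261)/top (403,232). The crop shows that the one in the grey block is the middle-sized one, so that's the target. The bail is in the arm's shadow at scene ~(262,180)/top ~(257,172).

```bash
python3 - <<'E'
from h import *
vv,uu=np.mgrid[0:400,0:640]; uv=np.c_[uu.ravel(),vv.ravel()]
for n in('scene','top'):
    a=np.load(n+'0.npz'); d=a['d']; P=pts(n,uv,d).reshape(400,640,3); P[d==0]=np.nan
    hsv=cv2.cvtColor(a['im'],cv2.COLOR_RGB2HSV)
    def near(c,r,z0,z1): return (np.hypot(P[...,0]-c[0],P[...,1]-c[1])<r)&(P[...,2]>z0)&(P[...,2]<z1)
    m=near((.433,-.269),.07,.02,.04); Q=P[m]; r=cv2.minAreaRect(Q[:,:2].astype(np.float32)*1000); print(n,'block',m.sum(),r)
    m=near((.433,-.269),.04,.075,.118); Q=P[m];c=Q.mean(0); w,v=np.linalg.eigh(np.cov(Q[:,:2].T)); print(' grip',m.sum(),c.round(4),cv2.minAreaRect(Q[:,:2].astype(np.float32)*1000), np.degrees(np.arctan2(v[1,1],v[0,1])))
    # stand
    box=(slice(160,205),slice(245,285)) if n=='scene' else (slice(155,195),slice(240,280))
    Q=P[box]; 
    k=(Q[...,2]>.008)&(Q[...,2]<.018); q=Q[k]; print(' plate',k.sum(),np.nanmedian(q,0).round(4),cv2.minAreaRect(q[:,:2].astype(np.float32)*1000))
    k=(Q[...,2]>.07)&(Q[...,2]<.19); q=Q[k]; ii=np.argwhere(k)
    for (r_,c_),p in list(zip(ii+[box[0].start,box[1].start],q)): print('  ',c_,r_,(p*1000).round().astype(int))
E
```

```text
scene block 234 ((437.57476806640625, -272.39227294921875), (65.09532165527344, 82.60002136230469), 63.08393478393555)
 grip 89 [ 0.4325 -0.2737  0.0964] ((435.37432861328125, -271.94232177734375), (16.38533592224121, 26.07866096496582), 56.99248123168945) 144.216810658061
 plate 205 [0.5039 0.3454 0.0135] ((637.3508911132812, 414.6932373046875), (432.2259826660156, 183.02789306640625), 49.6872673034668)
   255 170 [510 352 127]
   256 170 [500 335 135]
   257 170 [507 337 132]
   255 171 [504 345 126]
   256 171 [512 349 123]
   257 171 [502 332 131]
   258 171 [502 326 132]
   255 172 [511 354 117]
   256 172 [509 346 120]
   257 172 [500 331 127]
   258 172 [497 322 131]
   259 172 [499 318 132]
   260 172 [503 317 130]
   255 173 [507 350 116]
   256 173 [513 351 113]
   259 173 [497 316 128]
   260 173 [490 303 134]
   261 173 [492 299 135]
   255 174 [514 358 106]
   256 174 [510 347 111]
   260 174 [493 306 128]
   261 174 [493 301 130]
   262 174 [488 289 135]
   255 175 [510 354 105]
   256 175 [518 357 101]
   261 175 [488 296 129]
   262 175 [492 294 128]
   263 175 [489 2
[... 5034 characters left out ...]

   256 165 [495 302 128]
   255 166 [491 306 124]
   256 166 [492 301 126]
   257 166 [493 297 126]
   257 167 [488 295 128]
   258 167 [490 292 124]
   259 167 [491 287 127]
   258 168 [484 288 131]
   259 168 [486 285 129]
   260 168 [487 281 129]
   259 169 [483 284 126]
   260 169 [481 278 134]
   261 169 [483 274 134]
   260 170 [479 278 128]
   261 170 [480 273 130]
   262 170 [482 270 126]
   261 171 [477 273 124]
   262 171 [479 269 123]
   263 171 [480 265 124]
   262 172 [476 269 119]
   263 172 [479 266 114]
   262 173 [478 272 102]
   263 173 [478 267 106]
   263 174 [477 268  97]
   264 174 [482 267  85]
   263 175 [476 269  86]
   264 175 [476 264  91]
   264 176 [477 267  74]
```

Call:
{"fn": "play_rows", "kwargs": {
  "increments": [
    [[-250,-310,0],[0,0,2],0.4],
    [[-250,-310,0],[0,0,2],0.4],
    [[-250,-310,0],[0,0,2],0.4],
    [[-250,-310,0],[0,0,2],0.4],
    [[-250,-310,0],[0,0,2],0.4],
    [[-250,-310,0],[0,0,2],0.4],
    [[-250,-310,0],[0,0,2],0.4],
    [[-506,-628,50],[0,0,3.4],0.4],
    [[-506,-628,50],[0,0,3.4],0.4],
    [[-506,-628,50],[0,0,3.4],0.4],
    [[-506,-628,50],[0,0,3.4],0.4],
    [[-506,-628,50],[0,0,3.4],0.4],
    [[-506,-628,50],[0,0,3.4],0.4],
    [[-506,-628,50],[0,0,3.4],0.4],
    [[-506,-628,50],[0,0,3.4],0.4],
    [[-506,-628,50],[0,0,3.4],0.4],
    [[-506,-628,50],[0,0,3.4],0.4],
    [[-506,-628,50],[0,0,3.4],0.4],
    [[-506,-628,50],[0,0,3.4],0.4],
    [[-506,-628,50],[0,0,3.4],0.4]
  ],
  "grip_force": 25
}}

```text
time: 2.1
ee_pos: [0.4349, -0.2689, 0.2008]
tcp_rot: [180.0, 0.0, 153.6]
wrist_force: [0.2, 0.2, -0.1]
opening: 0.0513
grasp_force: 0.0
```

```bash
python3 - <<'E'
from h import *
vv,uu=np.mgrid[0:400,0:640]; uv=np.c_[uu.ravel(),vv.ravel()]
for n in('scene','top'):
    F=[camera(n) for _ in range(5)]; ds=np.array([f[1] for f in F]); ds[ds==0]=np.nan
    d=np.nanmedian(ds,0); im=F[0][0]; np.savez(n+'1.npz',im=im,d=d); cv2.imwrite(f'pics/{n}1.png',im[:,:,::-1])
    P=pts(n,uv,d).reshape(400,640,3)
    # bail frame guess
    c=np.array([.495,.309]); u=np.array([32,86])/91.8; nrm=np.array([u[1],-u[0]])
    s=(P[...,:2]-c)@u; w=(P[...,:2]-c)@nrm; z=P[...,2]
    m=(abs(s)<.03)&(abs(w)<.02)&(z>.1)&(z<.18); 
    print(n,'bar n',m.sum(),'z',np.percentile(z[m],[10,50,90]).round(4),'w fit',np.polyfit(s[m],w[m],1).round(4))
    m=(abs(w)<.02)&(z>.06)&(z<.11)
    for sg in(-1,1):
        k=m&(abs(s-sg*.046)<.012); print('  upright',sg,k.sum(),P[k].mean(0).round(4))
    m=(abs(s)<.08)&(abs(w)<.05)&(z>.007)&(z<.018); r=cv2.minAreaRect(P[m][:,:2].astype(np.float32)*1000); print('  plate',m.sum(),r)
    h=np.array([.4350,-.2700]); a=np.radians(-26.5); hx=np.array([np.cos(a),np.sin(a)]); hy=np.array([-hx[1],hx[0]])
    X=(P[...,:2]-h)@hx; Y=(P[...,:2]-h)@hy
    for z0,z1 in((.04,.062),(.065,.105),(.105,.116)):
        m=(abs(X)<.035)&(abs(Y)<.02)&(z>z0)&(z<z1)
        if m.sum()>3: print('  hook z',z0,m.sum(),'X',np.percentile(X[m],[3,50,97]).round(4),'Y',np.percentile(Y[m],[3,50,97]).round(4))
E
```

```text
scene bar n 16 z [0.1283 0.1305 0.1318] w fit [-0.002   0.0005]
  upright -1 24 [0.4788 0.2649 0.0845]
  upright 1 23 [0.5124 0.3513 0.0874]
  plate 211 ((495.5169982910156, 308.76568603515625), (128.68045043945312, 70.48362731933594), 68.7691650390625)
  hook z 0.04 36 X [-0.024   0.009   0.0197] Y [-0.0068 -0.0038  0.0035]
  hook z 0.065 70 X [-0.0114  0.0011  0.013 ] Y [-0.008  -0.0056  0.0043]
  hook z 0.105 27 X [-0.0114 -0.0004  0.0107] Y [-0.0067 -0.004   0.0023]
top bar n 27 z [0.1261 0.1309 0.133 ] w fit [ 0.0028 -0.0003]
  upright -1 8 [0.4779 0.2675 0.083 ]
  upright 1 8 [0.5108 0.3532 0.0843]
  plate 309 ((495.5918273925781, 310.7613830566406), (129.15406799316406, 70.3137435913086), 69.92644500732422)
  hook z 0.04 11 X [-0.0254 -0.0188  0.0125] Y [-0.0044 -0.0014  0.0049]
  hook z 0.065 11 X [-0.0124 -0.0109  0.0073] Y [-0.005  -0.003   0.0051]
  hook z 0.105 18 X [-0.0122 -0.0006  0.0091] Y [-0.0042  0.0011  0.006 ]<stdin>:5: RuntimeWarning: All-NaN slice encountered
```

Call:
{"fn": "play_rows", "kwargs": {
  "increments": [
    [[0,0,40],[0,0,0],0.4],
    [[0,0,75],[0,0,0],0.4],
    [[0,0,100],[0,0,0],0.4],
    [[0,0,114],[0,0,0],0.4],
    [[0,0,114],[0,0,0],0.4],
    [[0,0,114],[0,0,0],0.55],
    [[0,0,114],[0,0,0],0.7],
    [[0,0,114],[0,0,0],0.8],
    [[0,0,114],[0,0,0],0.9],
    [[0,0,114],[0,0,0],1],
    [[0,0,114],[0,0,0],1],
    [[0,0,114],[0,0,0],1],
    [[0,0,114],[0,0,0],1],
    [[0,0,114],[0,0,0],1]
  ],
  "grip_force": 30
}}

```text
time: 4.0
ee_pos: [0.4356, -0.2702, 0.0874]
tcp_rot: [180.0, 0.1, 153.5]
wrist_force: [-0.2, 2.3, 5.2]
opening: 0.0116
grasp_force: 33.7
```

Call:
{"fn": "play_rows", "kwargs": {
  "increments": [
    [[0,0,0],[0,0,0],1],
    [[0,0,-10],[0,0,0],1],
    [[0,0,-20],[0,0,0],1],
    [[0,0,-30],[0,0,0],1],
    [[0,0,-50],[0,0,0],1],
    [[0,0,-80],[0,0,0],1],
    [[0,0,-120],[0,0,0],1],
    [[0,0,-170],[0,0,0],1],
    [[0,0,-210],[0,0,0],1],
    [[0,0,-235],[0,0,0],1],
    [[0,0,-240],[0,0,0],1],
    [[0,0,-240],[0,0,0],1]
  ],
  "grip_force": 50
}}

```text
time: 5.2
ee_pos: [0.435, -0.2703, 0.3271]
tcp_rot: [-180.0, 0.1, 153.5]
wrist_force: [0.1, -0.9, -1.2]
opening: 0.0114
grasp_force: 50.0
```

```bash
python3 - <<'E'
from h import *
o=telemetry.get_obs(); print(o['ee_pos'],o['tcp_rot'],o['wrist_force'],o['torque'],o['opening'])
vv,uu=np.mgrid[0:400,0:640]; uv=np.c_[uu.ravel(),vv.ravel()]
t=o['ee_pos']; a=np.radians(o['tcp_rot'][2]+180); hx=np.array([np.cos(a),np.sin(a)]); hy=np.array([-hx[1],hx[0]])
for n in('scene','top'):
    F=[camera(n) for _ in range(4)]; ds=np.array([f[1] for f in F]); ds[ds==0]=9
    d=np.median(ds,0); im=F[0][0]; P=pts(n,uv,d).reshape(400,640,3)
    X=(P[...,:2]-t[:2])@hx; Y=(P[...,:2]-t[:2])@hy; Z=P[...,2]-t[2]+.078
    for z0,z1 in((-.01,.034),(.036,.052)):
        m=(abs(X)<.035)&(abs(Y)<.02)&(Z>z0)&(Z<z1)
        if m.sum()>3: print(n,z0,m.sum(),'X',np.percentile(X[m],[3,50,97]).round(4),'Y',np.percentile(Y[m],[3,50,97]).round(4),'Z',np.percentile(Z[m],[2,98]).round(4))
    u,v=proj(n,[[t[0],t[1],t[2]-.04]])[0].astype(int)
    cv2.imwrite(f'pics/{n}2.png',cv2.resize(im[v-35:v+35,u-35:u+35,::-1],(400,400),interpolation=cv2.INTER_CUBIC))
cv2.imwrite('pics/lift.png',np.hstack([cv2.imread(f'pics/{n}2.png') for n in('scene','top')]))
E
```

```text
[ 0.43502665 -0.27031437  0.32709364] [-1.79977091e+02  7.47703547e-02  1.53513743e+02] [ 0.11448129 -0.88121172 -1.19292658] [-0.04454562  0.0071503  -0.00807243] 0.011382070509526243
scene -0.01 86 X [-0.0165  0.0003  0.0203] Y [-0.0082 -0.0048  0.0026] Z [0.0004 0.0328]
scene 0.036 71 X [-0.0244 -0.0061  0.0191] Y [-0.0083 -0.0068 -0.0015] Z [0.0363 0.051 ]
top -0.01 7 X [-0.0177 -0.0153  0.0036] Y [-0.006  -0.0037  0.0025] Z [0.0028 0.0286]
top 0.036 15 X [-0.0262 -0.0201 -0.0129] Y [-0.0051 -0.0001  0.0044] Z [0.0374 0.0512]
```

View pics/lift.png

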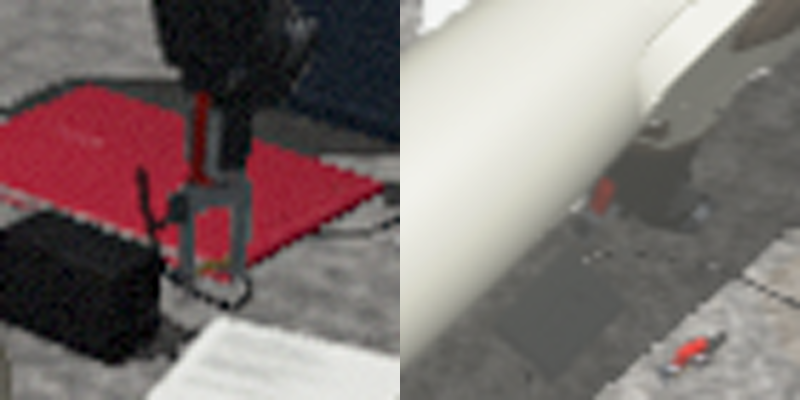

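Hook is held upright, mouth down, square in the pads (scene crop: loop legs at about x = 185–245, brass gate at (212,265)). I'll check the shelf clearance before swinging over.

```bash
python3 - <<'E'
from h import *
vv,uu=np.mgrid[0:400,0:640]; uv=np.c_[uu.ravel(),vv.ravel()]
for n in('scene','top'):
  for k in '01':
    a=np.load(f'{n}{k}.npz'); P=pts(n,uv,np.nan_to_num(a['d']))
    P=P[(P[:,2]>.2)&(P[:,2]<.8)&(P[:,1]>-.2)&(P[:,1]<.6)&(P[:,0]>.4)]
    print(n,k,[(round(y,1),P[abs(P[:,1]-y)<.05][:,0].min().round(3) if (abs(P[:,1]-y)<.05).any() else None, len(P[abs(P[:,1]-y)<.05])) for y in np.arange(-.2,.6,.1)])
E
```

```text
scene 0 [(np.float64(-0.2), np.float64(0.647), 1266), (np.float64(-0.1), np.float64(0.647), 5722), (np.float64(0.0), np.float64(0.647), 1919), (np.float64(0.1), np.float64(0.645), 1960), (np.float64(0.2), np.float64(0.648), 2524), (np.float64(0.3), np.float64(0.646), 2814), (np.float64(0.4), np.float64(0.646), 2587), (np.float64(0.5), np.float64(0.648), 1703)]
scene 1 [(np.float64(-0.2), np.float64(0.4), 684), (np.float64(-0.1), np.float64(0.652), 3699), (np.float64(0.0), np.float64(0.651), 1077), (np.float64(0.1), np.float64(3.206), 915), (np.float64(0.2), np.float64(0.401), 1594), (np.float64(0.3), np.float64(0.71), 2087), (np.float64(0.4), np.float64(0.653), 2091), (np.float64(0.5), np.float64(0.651), 1295)]
top 0 [(np.float64(-0.2), np.float64(0.65), 1196), (np.float64(-0.1), np.float64(0.65), 2560), (np.float64(0.0), np.float64(0.65), 1861), (np.float64(0.1), np.float64(0.649), 2217), (np.float64(0.2), np.float64(0.649), 2256), (np.float64(0.3), np.float64(0.649), 2161), (np.float64(0.4), np.float64(0.649), 2085), (np.float64(0.5), np.float64(0.649), 2100)]
top 1 [(np.float64(-0.2), np.float64(0.4), 1210), (np.float64(-0.1), np.float64(0.652), 2569), (np.float64(0.0), np.float64(0.652), 1875), (np.float64(0.1), np.float64(0.652), 2219), (np.float64(0.2), np.float64(0.652), 2267), (np.float64(0.3), np.float64(0.651), 2181), (np.float64(0.4), np.float64(0.652), 2085), (np.float64(0.5), np.float64(0.651), 2099)]
```

Call:
{"fn": "play_rows", "kwargs": {
  "increments": [
    [[15,40,0],[0,0,-1],1],
    [[30,80,0],[0,0,-1],1],
    [[45,120,0],[0,0,-2],1],
    [[60,160,0],[0,0,-2],1],
    [[75,200,0],[0,0,-3],1],
    [[90,240,0],[0,0,-3],1],
    [[105,280,0],[0,0,-4],1],
    [[120,320,0],[0,0,-4],1],
    [[135,360,0],[0,0,-5],1],
    [[150,400,0],[0,0,-5],1],
    [[164,440,0],[0,0,-6],1],
    [[179,480,0],[0,0,-6.1],1],
    [[192,515,0],[0,0,-6.1],1],
    [[200,535,10],[0,0,-6.1],1],
    [[203.5,545.5,30],[0,0,-6.1],1],
    [[203.5,545.5,55],[0,0,-6.1],1],
    [[203.5,545.5,75],[0,0,-6.1],1],
    [[203.5,545.5,82],[0,0,-6.1],1],
    [[203.5,545.5,82],[0,0,-6.1],1],
    [[203.5,545.5,82],[0,0,-6.1],1]
  ]
}}

```text
time: 7.6
ee_pos: [0.4962, 0.3089, 0.2454]
tcp_rot: [179.9, 0.0, 159.6]
wrist_force: [0.2, 0.5, 0.1]
opening: 0.0117
grasp_force: 49.9
```

```bash
python3 - <<'E'
from h import *
vv,uu=np.mgrid[0:400,0:640]; uv=np.c_[uu.ravel(),vv.ravel()]
F={n:[camera(n) for _ in range(4)] for n in('scene','top')}
o=telemetry.get_obs(); print(o['ee_pos'],o['tcp_rot'],o['wrist_force'],o['torque'])
t=o['ee_pos']; a=np.radians(o['tcp_rot'][2]+180); hx=np.array([np.cos(a),np.sin(a)]); hy=np.array([-hx[1],hx[0]]); L=[]
for n in F:
    ds=np.array([f[1] for f in F[n]]); ds[ds==0]=9; d=np.median(ds,0); im=F[n][0][0]; P=pts(n,uv,d).reshape(400,640,3)
    X=(P[...,:2]-t[:2])@hx; Y=(P[...,:2]-t[:2])@hy; Z=P[...,2]-t[2]+.078
    for nm,m in(('hook low',(Z>-.008)&(Z<.034)&(abs(Y)<.015)),('hook mid',(Z>.036)&(Z<.052)&(abs(Y)<.015)),('bar',(P[...,2]>.115)&(P[...,2]<.145)&(abs(Y)<.033))):
        m=m&(abs(X)<.035)
        if m.sum()>3: print(n,nm,m.sum(),'X',np.percentile(X[m],[3,50,97]).round(4),'Y',np.percentile(Y[m],[3,97]).round(4),'z',np.percentile(P[m][:,2],[5,50,95]).round(4))
    u,v=proj(n,[[t[0],t[1],t[2]-.08]])[0].astype(int)
    L.append(cv2.resize(im[v-30:v+30,u-30:u+30,::-1],(400,400),interpolation=cv2.INTER_CUBIC))
cv2.imwrite('pics/over.png',np.hstack(L))
E
```

```text
[0.49607489 0.30891535 0.24456682] [1.79982469e+02 1.24763075e-02 1.59616093e+02] [-0.22089905 -0.49775537 -1.77946204] [-0.02888962 -0.05918001 -0.02410237]
scene hook low 42 X [-0.0154  0.0055  0.0206] Y [-0.009  -0.0005] z [0.1704 0.1806 0.1975]
scene hook mid 44 X [-0.0234 -0.0073  0.0184] Y [-0.0086  0.001 ] z [0.2032 0.2119 0.2179]
scene bar 18 X [-0.0037 -0.0015  0.0035] Y [-0.0254  0.0326] z [0.1281 0.1309 0.1325]
```

View pics/over.png

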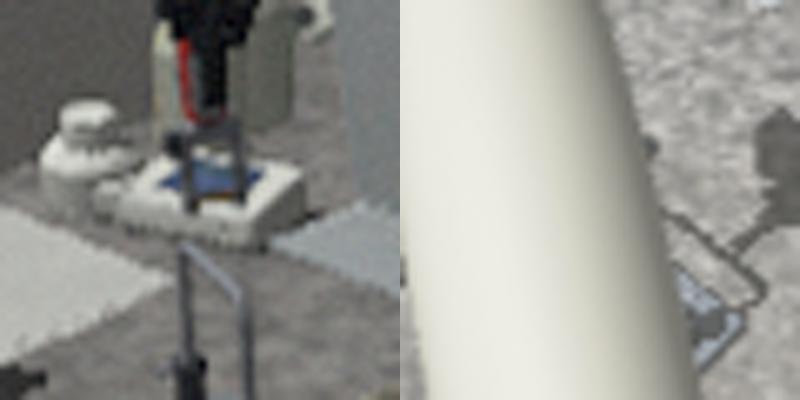

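Call:
{"fn": "play_rows", "kwargs": {
  "increments": [
    [[0,0,12],[0,0,0],1],
    [[0,0,24],[0,0,0],1],
    [[0,0,32],[0,0,0],1],
    [[0,0,35],[0,0,0],1],
    [[0,0,35],[0,0,0],1],
    [[0,0,35],[0,0,0],1]
  ]
}}

```text
time: 8.6
ee_pos: [0.496, 0.3089, 0.2095]
tcp_rot: [180.0, 0.0, 159.6]
wrist_force: [0.5, 0.1, -0.5]
opening: 0.0109
grasp_force: 50.0
```

Call:
{"fn": "play_rows", "kwargs": {
  "increments": [
    [[0,0,1],[0,0,0],1],
    [[0,0,2],[0,0,0],1],
    [[0,0,3],[0,0,0],1],
    [[0,0,3],[0,0,0],1],
    [[0,0,3],[0,0,0],1]
  ]
}}

```text
time: 9.1
ee_pos: [0.496, 0.3089, 0.2063]
tcp_rot: [-180.0, -0.0, 159.6]
wrist_force: [0.4, 0.5, -0.5]
opening: 0.0116
grasp_force: 50.0
```

Call:
{"fn": "play_rows", "kwargs": {
  "increments": [
    [[0,0,1],[0,0,0],1],
    [[0,0,2],[0,0,0],1],
    [[0,0,2],[0,0,0],1],
    [[0,0,2],[0,0,0],1]
  ]
}}

```text
time: 9.5
ee_pos: [0.496, 0.309, 0.2046]
tcp_rot: [180.0, 0.0, 159.6]
wrist_force: [-0.6, -1.1, 3.1]
opening: 0.0114
grasp_force: 50.6
```

Call:
{"fn": "play_rows", "kwargs": {
  "increments": [
    [[0,0,1],[0,0,0],1],
    [[0,0,2],[0,0,0],1],
    [[0,0,2],[0,0,0],1],
    [[0,0,2],[0,0,0],1]
  ]
}}

```text
time: 9.9
ee_pos: [0.496, 0.309, 0.2024]
tcp_rot: [180.0, 0.0, 159.6]
wrist_force: [-2.0, -0.2, 5.5]
opening: 0.0112
grasp_force: 50.8
```

Call:
{"fn": "play_rows", "kwargs": {
  "increments": [
    [[0,0,1],[0,0,0],1],
    [[0,0,2],[0,0,0],1],
    [[0,0,3],[0,0,0],1],
    [[0,0,3],[0,0,0],1]
  ]
}}

```text
time: 10.3
ee_pos: [0.4962, 0.309, 0.1998]
tcp_rot: [179.9, 0.0, 159.6]
wrist_force: [-1.7, 0.2, 5.8]
opening: 0.0114
grasp_force: 51.1
```

Call:
{"fn": "play_rows", "kwargs": {
  "increments": [
    [[0,0,1],[0,0,0],1],
    [[0,0,2],[0,0,0],1],
    [[0,0,3],[0,0,0],1],
    [[0,0,3],[0,0,0],1]
  ]
}}

```text
time: 10.7
ee_pos: [0.4959, 0.3093, 0.1969]
tcp_rot: [179.9, -0.0, 159.6]
wrist_force: [-3.4, 1.7, 7.6]
opening: 0.0113
grasp_force: 51.0
```

Call:
{"fn": "play_rows", "kwargs": {
  "increments": [
    [[0,0,1],[0,0,0],1],
    [[0,0,2],[0,0,0],1],
    [[0,0,3],[0,0,0],1],
    [[0,0,4],[0,0,0],1],
    [[0,0,5],[0,0,0],1],
    [[0,0,5],[0,0,0],1]
  ]
}}

```text
time: 11.3
ee_pos: [0.4954, 0.3093, 0.1912]
tcp_rot: [180.0, -0.1, 159.6]
wrist_force: [-4.9, 1.7, 3.8]
opening: 0.0113
grasp_force: 50.6
```

Call:
{"fn": "play_rows", "kwargs": {
  "increments": [
    [[0,0,1],[0,0,0],1],
    [[0,0,2],[0,0,0],1],
    [[0,0,3],[0,0,0],1],
    [[0,0,4],[0,0,0],1],
    [[0,0,5],[0,0,0],1],
    [[0,0,5],[0,0,0],1]
  ]
}}

```text
time: 11.9
ee_pos: [0.4953, 0.3092, 0.1858]
tcp_rot: [-180.0, -0.1, 159.6]
wrist_force: [-5.2, 2.6, 2.7]
opening: 0.0114
grasp_force: 50.3
```

Call:
{"fn": "play_rows", "kwargs": {
  "increments": [
    [[0,0,1],[0,0,0],1],
    [[0,0,2],[0,0,0],1],
    [[0,0,3],[0,0,0],1],
    [[0,0,4],[0,0,0],1],
    [[0,0,5],[0,0,0],1],
    [[0,0,5],[0,0,0],1]
  ]
}}

```text
time: 12.5
ee_pos: [0.4958, 0.3089, 0.1808]
tcp_rot: [-180.0, -0.0, 159.6]
wrist_force: [-5.5, 2.3, 1.3]
opening: 0.0115
grasp_force: 50.2
```

Call:
{"fn": "play_rows", "kwargs": {
  "increments": [
    [[0,0,1],[0,0,0],1],
    [[0,0,2],[0,0,0],1],
    [[0,0,3],[0,0,0],1],
    [[0,0,4],[0,0,0],1],
    [[0,0,5],[0,0,0],1],
    [[0,0,6],[0,0,0],1],
    [[0,0,6],[0,0,0],1]
  ]
}}

```text
time: 13.2
ee_pos: [0.4956, 0.3088, 0.1744]
tcp_rot: [-179.9, -0.1, 159.6]
wrist_force: [-5.1, 2.2, -3.7]
opening: 0.0111
grasp_force: 49.5
```

Call:
{"fn": "play_rows", "kwargs": {
  "increments": [
    [[0,0,0.5],[0,0,0],1],
    [[0,0,1],[0,0,0],1],
    [[0,0,1],[0,0,0],1],
    [[0,0,1],[0,0,0],1]
  ]
}}

```text
time: 13.6
ee_pos: [0.4964, 0.3087, 0.1744]
tcp_rot: [180.0, 0.0, 159.6]
wrist_force: [-0.3, 0.3, -1.8]
opening: 0.0113
grasp_force: 49.8
```

Call:
{"fn": "play_rows", "kwargs": {
  "increments": [
    [[0,0,0.5],[0,0,0],1],
    [[0,0,1],[0,0,0],1],
    [[0,0,1],[0,0,0],1],
    [[0,0,1],[0,0,0],1]
  ]
}}

```text
time: 14.0
ee_pos: [0.496, 0.3089, 0.1733]
tcp_rot: [180.0, 0.0, 159.6]
wrist_force: [0.3, -0.2, -1.0]
opening: 0.0114
grasp_force: 49.8
```

The sideways force vanished, so the gate seems shut. A gentle upward tug will check it: if latched, the gate should catch the bar about 18 mm up.

Call:
{"fn": "play_rows", "kwargs": {
  "increments": [
    [[0,0,-4],[0,0,0],1],
    [[0,0,-8],[0,0,0],1],
    [[0,0,-12],[0,0,0],1],
    [[0,0,-15],[0,0,0],1],
    [[0,0,-16],[0,0,0],1],
    [[0,0,-17],[0,0,0],1],
    [[0,0,-17],[0,0,0],1]
  ]
}}

```text
time: 14.7
ee_pos: [0.496, 0.3089, 0.1903]
tcp_rot: [180.0, 0.0, 159.6]
wrist_force: [-0.2, -0.3, -1.1]
opening: 0.0114
grasp_force: 49.8
```

Call:
{"fn": "play_rows", "kwargs": {
  "increments": [
    [[0,0,-0.5],[0,0,0],1],
    [[0,0,-1],[0,0,0],1],
    [[0,0,-1],[0,0,0],1]
  ]
}}

```text
time: 15.0
ee_pos: [0.496, 0.3089, 0.1913]
tcp_rot: [-180.0, -0.0, 159.6]
wrist_force: [-0.5, 0.3, -0.8]
opening: 0.0114
grasp_force: 49.8
```

Call:
{"fn": "play_rows", "kwargs": {
  "increments": [
    [[0,0,-0.5],[0,0,0],1],
    [[0,0,-1],[0,0,0],1],
    [[0,0,-1],[0,0,0],1]
  ]
}}

```text
time: 15.3
ee_pos: [0.496, 0.3089, 0.1924]
tcp_rot: [180.0, 0.0, 159.6]
wrist_force: [-0.3, -0.4, -1.3]
opening: 0.0112
grasp_force: 49.8
```

Call:
{"fn": "play_rows", "kwargs": {
  "increments": [
    [[0,0,-0.3],[0,0,0],1],
    [[0,0,-0.6],[0,0,0],1],
    [[0,0,-0.6],[0,0,0],1]
  ]
}}

```text
time: 15.6
ee_pos: [0.496, 0.3089, 0.1929]
tcp_rot: [180.0, 0.0, 159.6]
wrist_force: [0.0, 0.6, -0.0]
opening: 0.0115
grasp_force: 49.8
```

Call:
{"fn": "play_rows", "kwargs": {
  "increments": [
    [[0,0,-0.5],[0,0,0],1],
    [[0,0,-1],[0,0,0],1],
    [[0,0,-1],[0,0,0],1]
  ]
}}

```text
time: 15.9
ee_pos: [0.496, 0.3089, 0.1936]
tcp_rot: [-180.0, -0.0, 159.6]
wrist_force: [-0.2, 0.9, -3.9]
opening: 0.0115
grasp_force: 49.4
```

Call:
{"fn": "play_rows", "kwargs": {
  "increments": [
    [[0,0,-0.5],[0,0,0],1],
    [[0,0,-1],[0,0,0],1],
    [[0,0,-1],[0,0,0],1]
  ]
}}

```text
time: 16.2
ee_pos: [0.4959, 0.3088, 0.1941]
tcp_rot: [-179.9, -0.0, 159.6]
wrist_force: [1.2, 1.4, -10.5]
opening: 0.011
grasp_force: 48.6
```

Latched: the shut gate holds the bar against a 10 N pull. I'll lower to relieve the gate, tilt 30° about the bar towards the robot so that it's sure to tip, then check forces.

Call:
{"fn": "play_rows", "kwargs": {
  "increments": [
    [[0,0,5],[0,0,0],1],
    [[0,0,10],[0,0,0],1],
    [[0,0,15],[0,0,0],1],
    [[0,0,20],[0,0,0],1],
    [[0,0,20],[0,0,0],1],
    [[4.1,0,20.2],[0,-5,0],1],
    [[8.1,0,20.7],[0,-10,0],1],
    [[12,0,21.6],[0,-15,0],1],
    [[15.9,0,22.8],[0,-20,0],1],
    [[19.7,0,24.4],[0,-25,0],1],
    [[23.2,0,26.2],[0,-30,0],1],
    [[23.2,0,26.2],[0,-30,0],1],
    [[23.2,0,26.2],[0,-30,0],1]
  ]
}}

```text
time: 17.5
ee_pos: [0.4739, 0.3173, 0.169]
tcp_rot: [180.0, 29.9, 159.7]
wrist_force: [-0.3, -0.4, -0.8]
opening: 0.011
grasp_force: 50.2
```

Call:
{"fn": "play_rows", "kwargs": {
  "increments": [
    [[0,0,0],[0,0,0],0.5],
    [[0,0,0],[0,0,0],0],
    [[0,0,0],[0,0,0],0],
    [[0,0,0],[0,0,0],0],
    [[0,0,0],[0,0,0],0],
    [[0,0,0],[0,0,0],0],
    [[0,0,0],[0,0,0],0],
    [[0,0,0],[0,0,0],0],
    [[0,0,-10],[0,0,0],0],
    [[0,0,-25],[0,0,0],0],
    [[0,0,-45],[0,0,0],0],
    [[0,0,-75],[0,0,0],0],
    [[0,0,-110],[0,0,0],0],
    [[0,0,-140],[0,0,0],0],
    [[0,0,-150],[0,0,0],0],
    [[0,0,-150],[0,0,0],0]
  ]
}}

```text
time: 19.1
ee_pos: [0.4037, 0.3439, 0.3001]
tcp_rot: [179.8, 30.0, 159.6]
wrist_force: [1.0, -0.9, 0.8]
opening: 0.085
grasp_force: 0.0
```

```bash
cat > look.py <<'E'
from h import *
import sys
ims=[camera('scene') for _ in range(6)]
for im,d in ims:
    im=im; hsv=cv2.cvtColor(im,cv2.COLOR_RGB2HSV); m=((hsv[...,0]<8)|(hsv[...,0]>170))&(hsv[...,1]>120)&(hsv[...,2]>40)
    v,u=np.where(m[150:230,225:300]); 
    if len(u): P=pts('scene',np.c_[u+225,v+150],d); print(len(u),(u.mean()+225).round(1),(v.mean()+150).round(1),np.median(P,0).round(3))
im=ims[-1][0]; cv2.imwrite('pics/'+sys.argv[1],cv2.resize(im[150:220,220:300,::-1],(800,600)[:2] and (640,560),interpolation=cv2.INTER_CUBIC))
o=telemetry.get_obs(); print(o['time'],o['ee_pos'],o['wrist_force'])
E
python3 look.py rel.png
```

```text
44 253.9 189.0 [0.464 0.318 0.074]
42 253.5 187.9 [0.465 0.322 0.074]
41 255.6 189.1 [0.473 0.318 0.069]
41 259.9 189.9 [0.486 0.307 0.062]
26 264.8 189.5 [0.498 0.293 0.067]
26 268.5 189.1 [0.509 0.285 0.061]
19.4 [0.40411671 0.34255713 0.29731629] [ 0.33910296  1.10588494 -0.14050404]
```

View pics/rel.png

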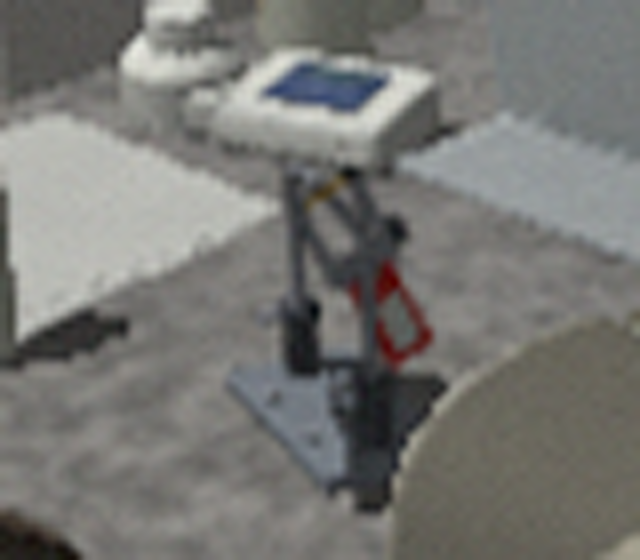

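The hook hangs from the bar with its gate (about (330,185) in the crop) shut and its handle down, still swinging. I'll keep the arm still and let it settle.

Call:
{"fn": "play_rows", "kwargs": {
  "increments": [
    [[0,0,0],[0,0,0],0],
    [[0,0,0],[0,0,0],0],
    [[0,0,0],[0,0,0],0],
    [[0,0,0],[0,0,0],0],
    [[0,0,0],[0,0,0],0],
    [[0,0,0],[0,0,0],0],
    [[0,0,0],[0,0,0],0],
    [[0,0,0],[0,0,0],0],
    [[0,0,0],[0,0,0],0],
    [[0,0,0],[0,0,0],0],
    [[0,0,0],[0,0,0],0],
    [[0,0,0],[0,0,0],0],
    [[0,0,0],[0,0,0],0],
    [[0,0,0],[0,0,0],0],
    [[0,0,0],[0,0,0],0],
    [[0,0,0],[0,0,0],0],
    [[0,0,0],[0,0,0],0],
    [[0,0,0],[0,0,0],0],
    [[0,0,0],[0,0,0],0],
    [[0,0,0],[0,0,0],0]
  ]
}}

```text
time: 21.4
ee_pos: [0.4039, 0.3431, 0.2986]
tcp_rot: [180.0, 30.0, 159.6]
wrist_force: [0.4, 1.0, -1.1]
opening: 0.0852
grasp_force: 0.0
```

Call:
{"fn": "play_rows", "kwargs": {
  "increments": [
    [[0,0,0],[0,0,0],0],
    [[0,0,0],[0,0,0],0],
    [[0,0,0],[0,0,0],0],
    [[0,0,0],[0,0,0],0],
    [[0,0,0],[0,0,0],0],
    [[0,0,0],[0,0,0],0],
    [[0,0,0],[0,0,0],0],
    [[0,0,0],[0,0,0],0],
    [[0,0,0],[0,0,0],0],
    [[0,0,0],[0,0,0],0],
    [[0,0,0],[0,0,0],0],
    [[0,0,0],[0,0,0],0],
    [[0,0,0],[0,0,0],0],
    [[0,0,0],[0,0,0],0],
    [[0,0,0],[0,0,0],0],
    [[0,0,0],[0,0,0],0],
    [[0,0,0],[0,0,0],0],
    [[0,0,0],[0,0,0],0],
    [[0,0,0],[0,0,0],0],
    [[0,0,0],[0,0,0],0]
  ]
}}

```text
time: 23.4
ee_pos: [0.4039, 0.3431, 0.2986]
tcp_rot: [180.0, 30.0, 159.6]
wrist_force: [0.6, 0.1, -0.9]
opening: 0.0851
grasp_force: 0.0
```

Call:
{"fn": "play_rows", "kwargs": {
  "increments": [
    [[0,0,0],[0,0,0],0],
    [[0,0,0],[0,0,0],0],
    [[0,0,0],[0,0,0],0],
    [[0,0,0],[0,0,0],0],
    [[0,0,0],[0,0,0],0],
    [[0,0,0],[0,0,0],0],
    [[0,0,0],[0,0,0],0],
    [[0,0,0],[0,0,0],0],
    [[0,0,0],[0,0,0],0],
    [[0,0,0],[0,0,0],0],
    [[0,0,0],[0,0,0],0],
    [[0,0,0],[0,0,0],0],
    [[0,0,0],[0,0,0],0],
    [[0,0,0],[0,0,0],0],
    [[0,0,0],[0,0,0],0],
    [[0,0,0],[0,0,0],0],
    [[0,0,0],[0,0,0],0],
    [[0,0,0],[0,0,0],0],
    [[0,0,0],[0,0,0],0],
    [[0,0,0],[0,0,0],0]
  ]
}}

```text
time: 25.4
ee_pos: [0.4039, 0.3431, 0.2986]
tcp_rot: [-180.0, 30.0, 159.6]
wrist_force: [0.8, -0.3, 0.2]
opening: 0.0852
grasp_force: 0.0
```

```bash
sed -i 's/range(6)/range(14)/' look.py; python3 look.py rel2.png
```

```text
47 260.6 190.0 [0.484 0.301 0.067]
47 260.6 189.9 [0.485 0.302 0.069]
50 260.5 190.2 [0.486 0.302 0.064]
49 260.6 190.1 [0.486 0.302 0.067]
48 260.5 190.2 [0.484 0.301 0.066]
49 260.4 190.1 [0.484 0.301 0.067]
49 260.6 190.2 [0.485 0.302 0.066]
50 260.5 190.1 [0.485 0.301 0.065]
46 260.5 190.0 [0.486 0.302 0.068]
47 260.5 190.1 [0.484 0.301 0.066]
48 260.4 190.1 [0.485 0.301 0.067]
49 260.4 190.1 [0.485 0.301 0.066]
48 260.5 190.0 [0.485 0.302 0.068]
47 260.4 190.1 [0.485 0.302 0.066]
26.1 [0.40393628 0.34310437 0.29860507] [-0.56986284 -0.11869482 -0.3347436 ]
```

Settled. I'll do a last visual check before handing in.

View pics/rel2.png

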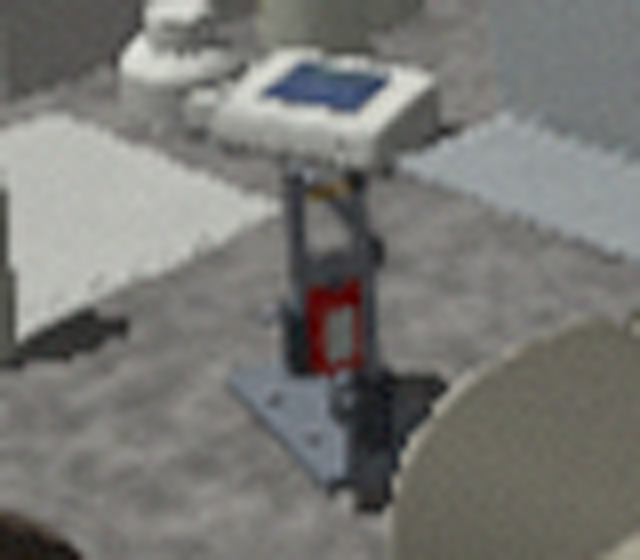

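The hook hangs handle-down from the bar and is still (grip at about (335,325), shut gate at (330,188) in the crop).

```bash
python3 -c "
from workcell import workorder; print(workorder.job_done())"
```

```text
the job is handed in; nothing more can be done
None
```

The middle-sized red hook hangs handle-down and still from the bail's crossbar, its gate shut (it held a 10 N tug before I let go); the highest contact reading was about 10.5 N, and the job was handed in at about 26 s.

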